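Put the setting block away and hold the press open on its cam

ROBOT

A 7-joint arm with a two-finger parallel gripper is mounted at the origin on the work surface. World frame = base frame: x ahead of the robot, y to its left, z up, the work surface at z = 0. Lengths are in m, angles in rad, forces in N, time in s.
With the tool pointing down it reaches from about 0.35 to 0.9 m from the base axis. Payload 19.9 kg.
Tool frame: the origin (TCP) lies midway between the tips of the shut fingers; the grasp point (between the pads) lies 19 mm behind it; z points along the fingers, y is the line along which they close (so a half turn about z gives the same grasp; the last joint's range is limited). The gripper opens to 94 mm and grips with 3 to 60 N. Pads are 16 mm wide; open, the fingers measure 119 mm over their backs; the gripper's body (75 mm by 177 mm) begins 78 mm behind the grasp point.
Start: joints at [1.288, 0.417, -0.01, 1.614, 0.005, 1.111, -0.053], TCP at [0.15, -0.607, 0.205] pointing down, gripper open.
Joint ranges: [-2.81, 2.81], [-0.39, 2.02], [-1.27, 1.25], [0.06, 2.57], [-1.19, 4.33], [0.19, 2], [-2.82, 2.82]. Speed limits (rad/s): [1.89, 1.89, 2.39, 2.39, 3.01, 3.01, 3.01].

INTERFACE

Orientations are given as a rotation vector (axis times angle).
In Python, from rig import get_state, grab_frame, job, trace, landmark_of gives the robot as it stands.
- The arm moves only by the tool send_rows, never from a script. Its argument "deltas" is a list of rows, each a list of 5 numbers: the shift along the tool's x, y, z in m, then the turn about the tool's z in degrees, then the opening, from -1 (shut) to 1 (fully open). A call has 1 to 10 rows; each row shifts and turns the commanded pose from where the row before left it, along the tool's axes as they then stand; what a row does not reach is not made up. A row lasts 1/10 s, in which the tool goes at most 50 mm and 8.59 degrees, less where a joint would pass 70% of its speed; a pose out of reach is approached as far as the arm can. A call with a gripper value outside its range is refused whole. The fingers move at their own pace and stop on an object; the grip force is fixed at half the most. Time passes only in rows, so rows that do not move let the fingers close. It gives the time, the measured TCP pose, the force, the opening and the grip force at its end, in the units of the state.
- get_state(): the state, without advancing time (a new reading comes with each control period).
- grab_frame(name): name is "side" or "top"; returns a dict with "image" (400x640x3 uint8, red, green, blue), "fx", "fy", "cx", "cy" (pixels), "distortion" ([k1, k2, p1, p2, k3] as OpenCV has them; the pictures are not rectified), "rvec" (rotation vector, rad) and "tvec" (3), from world to camera coordinates, as OpenCV has them. Camera axes: x right, y down, z forward; pixel columns grow to the right and rows downward; lengths in m; the calibration is good to about 2 mm. A picture is of the moment at which its call begins. There is no depth.
- job.hand_in(): hands the job in; it is judged then, once.
Trained networks look in a picture, given as the dict that the camera call returned (one of the last four; its "shot" number tells which), for a name from the list of things; names that differ only in an ending like _2 or _b are one class to them, and where a whole thing is asked for, a point or a joint stands for the part that bears it (a point fixed in the world has none). Each returns a list of dicts, best first, with "conf" (0 to 1); they miss things now and then, are a little off and sometimes report something else, mostly with a low value. They report only what shows in the picture. A call takes as long as a camera call.
- trace(target, picture): "region" (400x640 bool, what is visible of it) and "box" ([left, top, right, bottom] in pixels, round what is visible of it).
- landmark_of(target, picture): "pixel" ([column, row] in pixels: a listed point, or the origin of a listed thing).
The state is a dict: "clock": time; "qpos": joint angles; "dq": joint speeds; "tau": joint torques, N m; "tool_pos": TCP position; "eef_rot": TCP orientation; "wrist_force": force on the tool from outside, world axes, zero at the start; "torque": the same for the moment, N m; "width": opening from 0.0 (shut) to 1.0 (fully open); "gripper_force": force on a finger pad.
Only numpy, scipy, OpenCV 4.12 (cv2) and the standard library are available. Lean on these libraries where they do the work, as an engineer would, in place of code of your own. Each camera call takes 0.05 s, during which the arm holds its last target. There are 200 camera calls.

TASK

The gap of the hand press has just been set with the blue setting block. First put the blue block back, upright and fully home, in its own blue-labelled slot of the rack and let go of it; then take the red handle and swing the press's cam lever up from rest to its highest lift point (the arm pointing straight up) and keep holding it there so the press stays open: the program finishes while still holding the handle, as the lever springs back if let go. Leave the other blocks and everything else on the bench where they are.

Things in the scene. Friction and masses are not known exactly. Their poses are not given: they have to be found in the camera images.
- block_blue: Blue painted aluminium setting block, loose, standing upright on the bench at the start at any yaw; 24 (its x) x 40 (its y) x 60 mm tall (z), 0.15 kg give or take 30 percent. Origin: centre of its underside. It looks the same turned half round; grip it across the 24 mm.
- slot_blue: Blue-labelled slot: fixed grey holder 56 (x) x 56 (y) x 26 mm tall, blue strips on top and outer face of its two x walls (14 mm thick; y walls 6 mm). Open-topped pocket 28 (x) x 44 (y) mm, 20 mm deep, no lead-in: the blue block stands in it, x along x, 2 mm clear each side, 40 mm above the rim. Origin: centre of its underside, on the rack board 8 mm above the bench (rim at 34, pocket floor at 14).
- slot_blue_floor (a point): Centre of the pocket floor of the blue-labelled slot; x, y as the holder's, z up.
- slot_yellow: Yellow-labelled slot, likewise but with a 32 x 44 mm pocket; empty. Not for the blue block.
- slot_red: Red-labelled slot, likewise but with a 24 x 44 mm pocket; the red block stands in it.
- rack: Wooden rack board 120 (x) x 290 (y) x 8 mm under the three holders, fixed. Origin: centre of its underside. The holders stand in a row along its y, 85 mm apart, in any order, all at its yaw.
- press: Green hand press, fixed: base 200 (x, from -90 to +110) x 160 (y) x 25 mm, column at its +x end up to 262 mm, white head before it up to 205 mm at rest. Origin: on the bench, 10 mm in -x from the base's centre; its x, y turn with its yaw; at yaw 0 its -x side faces the robot. The cam lever is on its -y side, its axle along the press's y.
- cam_lever (a joint): Angle of the cam lever (rad). 0: at rest on its stop, arm pointing to the press's -x, 10 degrees above level. Grows as the handle swings up and over towards the press's +x. 1.40: arm straight up, eccentric brass disc at highest lift; beyond it the head sinks again, stop at 2.0. A spring and the head's weight pull it back to 0 all the way: 3 to 5 N at the handle.
- lever_grip: Handle of the cam lever: red plastic roller 18 mm in diameter, 64 mm long along the press's y, sticking out to -y at the end of the flat dark arm (gap 5 mm). It spins freely on its own axis, so a gripper pointing down can hold it all through the swing. Origin: its middle; it moves on an arc of 110 mm radius about cam_axle, its path clear above.
- handle (a point): Middle of the red handle (same point as lever_grip). At rest 108 mm in -x and 19 mm above cam_axle in the press's frame, so 149 mm above the bench; at highest lift 110 mm straight above cam_axle, 240 mm above the bench.
- cam_axle (a point): Point on the lever's axle line level (in the press's y) with the middle of the handle: 0, -112, 130 mm in the press's frame. x, y as the press's.
- press_head (a joint): Lift of the white press head (m), driven by the cam: 0 at rest, 0.020 at highest lift.
- block_red: Red setting block 20 x 40 x 60 mm, loose, in the red slot. Leave alone. Origin: centre of underside.
- block_yellow: Yellow setting block 28 x 40 x 60 mm, loose, standing on the bench beyond the blue one, still in use. Leave alone. Origin: centre of underside.
- screwdriver: Screwdriver with a red handle, about 200 mm long, lying on the bench towards the robot's right, handle to its -x. Leave alone.
- oil_bottle: Pale plastic bottle with a red cap and white label, 48 mm in diameter, 130 mm tall, at the back of the bench. Leave alone. Origin: centre of underside.
- mug: White mug, 80 mm wide, 90 mm tall, at the left. Leave alone. Origin: centre of underside.
- tape_roll: Yellow tape ring lying flat, 90 mm outside, 24 mm tall, at the left near the robot. Leave alone. Origin: centre of underside.

How it is judged:
By the outcome, as a careful person would: the job done as asked, in the order asked, and still so for the second after the job is handed in, while the arm keeps its last pose, push and grip.
It also fails if it takes over 58 s, if anything falls off the work surface, if the arm or the gripper's body presses on something with over 40 N, if the wrist force passes 120 N, or if a joint passes its speed limit or range.

## Working session

There is one attempt and no reset: what is moved stays moved. The work goes in short steps, Python scripts to look and compute and a tool call to move; the robot and the scene stay as the last step left them, time stands still between calls to the robot, and variables do not carry over. Pictures are saved under pics/ and viewed, at most 10 in all, crops included, and the job is handed in when it is done.

Besides the shell and the picture viewer there is one more tool, called after ">>>" by a JSON object that holds its "api" and its "payload". send_rows: Moves the arm, as the interface text tells. Its arguments: {"type":"object","properties":{"deltas":{"type":"array"}},"required":["deltas"]}

```bash
mkdir -p pics; cat > h.py <<'E'
import numpy as np, cv2
from rig import get_state, grab_frame, job, trace, landmark_of
def cam(p):
    K=np.array([[p['fx'],0,p['cx']],[0,p['fy'],p['cy']],[0,0,1.]])
    return K,np.array(p['distortion'],float),np.array(p['rvec'],float),np.array(p['tvec'],float)
def ray(p,px):
    K,D,r,t=cam(p);R=cv2.Rodrigues(r)[0]
    u=cv2.undistortPoints(np.array(px,float).reshape(1,1,2),K,D).ravel()
    return -R.T@t, R.T@np.array([u[0],u[1],1.])
def at_z(p,px,z):
    o,d=ray(p,px);return o+d*(z-o[2])/d[2]
def tri(ps,pxs):
    A=np.zeros((3,3));b=np.zeros(3);L=[]
    for p,x in zip(ps,pxs):
        o,d=ray(p,x);d/=np.linalg.norm(d);M=np.eye(3)-np.outer(d,d);A+=M;b+=M@o;L.append((o,d))
    X=np.linalg.solve(A,b)
    return X,[np.linalg.norm(np.cross(X-o,d)) for o,d in L]
def proj(p,X):
    K,D,r,t=cam(p);return cv2.projectPoints(np.array(X,float).reshape(-1,1,3),r,t,K,D)[0].reshape(-1,2)
def save(p,n): cv2.imwrite('pics/'+n,p['image'][:,:,::-1])
E
python3 - <<'E'
from h import *
np.set_printoptions(precision=4,suppress=True)
s=get_state();print(s)
P={n:grab_frame(n) for n in('side','top')}
for n in P: save(P[n],n+'0.png');K,D,r,t=cam(P[n]);print(n,-cv2.Rodrigues(r)[0].T@t)
for k in ['block_blue','slot_blue','slot_blue_floor','slot_yellow','slot_red','rack','press','lever_grip','handle','cam_axle','block_red','block_yellow','oil_bottle','mug']:
    px={}
    for n in P:
        l=landmark_of(k,P[n])
        if l: px[n]=l[0]['pixel']; print(k,n,np.array(l[0]['pixel']),round(l[0]['conf'],2))
    if len(px)==2: print('   tri',*tri([P[n] for n in px],list(px.values())))
E
```

```text
{'clock': 0.0, 'qpos': array([ 1.2875,  0.418 , -0.0103,  1.6142,  0.0047,  1.1107, -0.053 ]), 'dq': array([ 0.0018, -0.0019,  0.0007,  0.0005, -0.001 , -0.0019,  0.0003]), 'tau': array([  0.0008, -85.1249,   0.6386, -42.5989,  -0.049 ,   0.0187,
         0.0001]), 'tool_pos': array([ 0.1495, -0.6065,  0.2048]), 'eef_rot': array([-3.1175, -0.3787,  0.0004]), 'wrist_force': array([ 0.3917, -0.1966, -0.1879]), 'torque': array([-0.0163, -0.0554,  0.0003]), 'gripper_force': 0.0, 'width': 0.9994724239038013}
side [-0.068   0.7514  1.2009]
top [0.2705 0.0394 1.3469]
block_blue side [379.2 177.6] 0.69
block_blue top [334.6 229. ] 0.6
   tri [ 0.3797 -0.0074  0.3133] [np.float64(0.01749022809060786), np.float64(0.017490228090607997)]
slot_blue side [390.8 166.9] 0.65
slot_blue top [437.1 203.5] 0.9
   tri [ 0.5165 -0.3513  0.0052] [np.float64(0.0057467073928288625), np.float64(0.0057467073928287645)]
slot_blue_floor side [387.8 164.5] 0.74
slot_blue_floor top [437.4 202.5] 0.76
   tri [ 0.5227 -0.3473  0.0156] [np.float64(0.0005018901659472945), np.float64(0.0005018901659474453)]
slot_yellow
[... 985 characters left out ...]
float64(0.006046689067572011)]
block_red side [377.5 180.9] 0.56
block_red top [413.4 204.8] 0.55
   tri [ 0.5179 -0.2747 -0.0126] [np.float64(0.0017635015824713312), np.float64(0.001763501582471505)]
block_yellow side [286.1 196.1] 0.64
block_yellow top [328.9 144.8] 0.44
   tri [0.7179 0.0092 0.0022] [np.float64(0.0004907444019041741), np.float64(0.000490744401904286)]
oil_bottle side [309.1 164.7] 0.72
oil_bottle top [380.  138.4] 0.71
   tri [ 0.7459 -0.1592  0.0136] [np.float64(0.006808993912045712), np.float64(0.006808993912045766)]
mug side [225.1 350.2] 0.98
mug top [172.  224.8] 0.61
   tri [ 0.4508  0.5313 -0.0093] [np.float64(0.01401705274795398), np.float64(0.014017052747954065)]
```

```bash
python3 - <<'E'
import cv2
a=cv2.imread('pics/side0.png')[130:290,200:440];b=cv2.imread('pics/top0.png')[110:270,220:460]
cv2.imwrite('pics/s1.png',cv2.resize(a,(800,533),interpolation=cv2.INTER_CUBIC))
cv2.imwrite('pics/t1.png',cv2.resize(b,(800,533),interpolation=cv2.INTER_CUBIC))
E
```

```text
(no output)
```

View pics/s1.png

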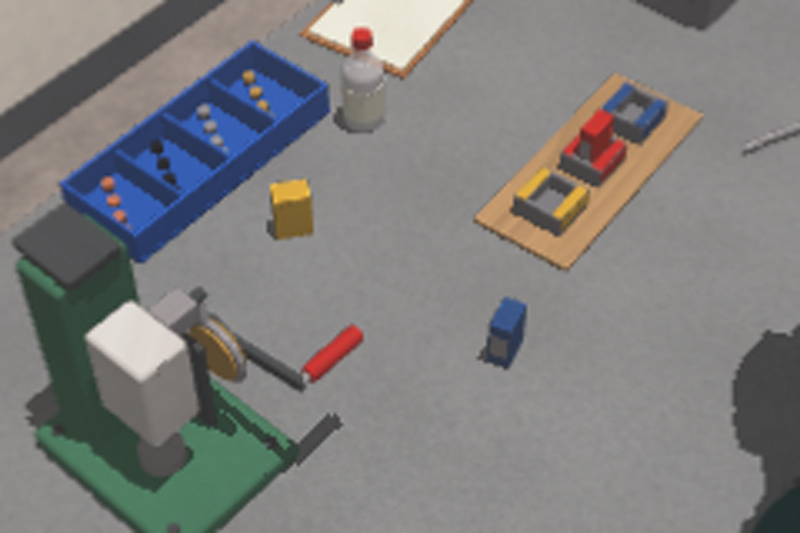

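View pics/t1.png

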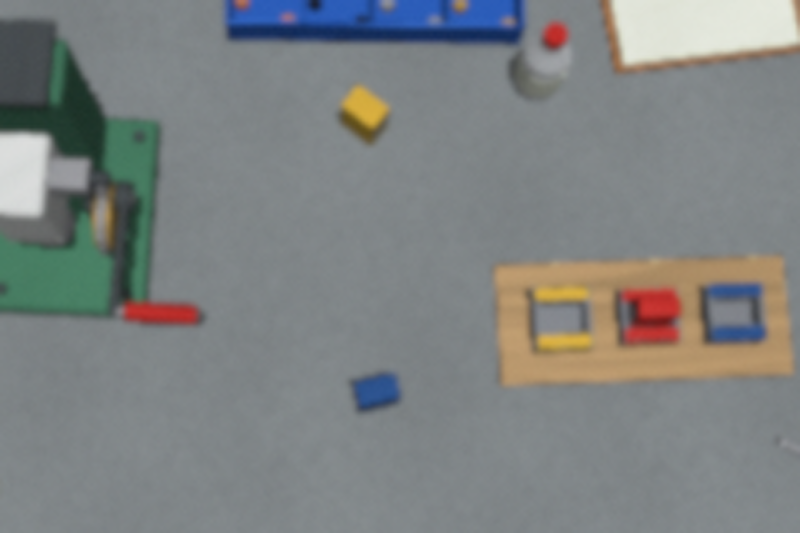

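The side view shows the blue block at about (351,230) and the blue slot at (390,163). The network's side-view hit for the block was wrong. In the top view the block is at (333,227), the slot at (440,204) and the red handle at (268,204). I'll fit model silhouettes to colour masks in both views.

```bash
cat >> h.py <<'E'
from scipy.optimize import minimize
def box(c,s):  # centre, size -> 8 corners
    return np.array(c)+np.array([[i,j,k] for i in(-.5,.5) for j in(-.5,.5) for k in(-.5,.5)])*np.array(s)
def cyl(L,r):
    a=np.arange(0,2*np.pi,.3);return np.array([[r*np.cos(t),y,r*np.sin(t)] for t in a for y in(-L/2,L/2)])
def place(pts,x,y,z,yaw):
    c,s=np.cos(yaw),np.sin(yaw);return np.asarray(pts)@np.array([[c,s,0],[-s,c,0],[0,0,1]])+[x,y,z]
S=8
def render(p,parts,roi):
    l,t,r,b=roi;m=np.zeros(((b-t)*S,(r-l)*S),np.uint8)
    for q in parts:
        u=(proj(p,q)-[l-.5,t-.5])*S-.5
        cv2.fillConvexPoly(m,cv2.convexHull(np.round(u).astype(np.int32)),255)
    return cv2.resize(m,(r-l,b-t),interpolation=cv2.INTER_AREA)/255.
def colour(p,roi,name):
    l,t,r,b=roi;h=cv2.cvtColor(np.ascontiguousarray(p['image'][t:b,l:r]),cv2.COLOR_RGB2HSV).astype(int);H,s,v=h[...,0],h[...,1],h[...,2]
    if name=='blue': m=(abs(H-110)<14)&(s>115)&(v>35)
    if name=='red': m=((H<8)|(H>172))&(s>120)&(v>50)
    if name=='wood': m=(H>8)&(H<24)&(s>60)
    return m.astype(float)
def fit(obs,model,x0,step):
    def cost(x): return sum(((render(p,model(x),roi)-m)**2).sum()/m.sum() for p,roi,m in obs)
    best=None
    x0=np.array(x0,float);step=np.array(step,float)
    for k in range(2):
        sim=np.vstack([x0,x0+np.diag(step)])
        R=minimize(cost,x0,method='Nelder-Mead',options=dict(initial_simplex=sim,maxiter=400,xatol=1e-4,fatol=1e-5))
        x0=R.x;step=-step/2
    return R.x,R.fun
E
python3 - <<'E'
from h import *
np.set_printoptions(precision=4,suppress=True)
P={n:grab_frame(n) for n in('side','top')}
def run(tag,rois,col,model,x0,st):
    obs=[(P[n],r,colour(P[n],r,col)) for n,r in rois.items()]
    x,f=fit(obs,model,x0,st);print(tag,x,round(f,3),[int(o[2].sum()) for o in obs])
    for o in obs:
        x1,f1=fit([o],lambda q:model(np.r_[q[:2],x[2:]]),x[:2],st[:2]);print('    single',x1,round(f1,3))
    return x
bl=lambda x:[place(box([0,0,.03],[.024,.04,.06]),x[0],x[1],0,x[2])]
run('block',{'side':(335,210,366,248),'top':(318,214,349,240)},'blue',bl,[*at_z(P['top'],[333,227],.06)[:2],.2],[.01,.01,.2])
sl=lambda x:[place(box([s*.021,0,.021],[.014,.056,.026]),x[0],x[1],0,x[2]) for s in(1,-1)]
# top view only: strip tops + outer faces
tp=lambda x:[place(box([s*.021,0,.034],[.014,.056,.0001]),x[0],x[1],0,x[2]) for s in(1,-1)]+[place(box([-.028,0,.021],[.0001,.056,.026]),x[0],x[1],0,x[2])]
run('slot',{'top':(425,190,455,216)},'blue',tp,[.52,-.348,0],[.01,.01,.1])
run('slot_both',{'top':(425,190,455,216),'side':(375,150,402,176)},'blue',lambda x:tp(x)[:],[.52,-.348,0],[.01,.01,.1])
bd=lambda x:[place(box([0,0,.004],[.12,.29,.008]),x[0],x[1],0,x[2])]
# rack: filled contour hull of wood
obs=[]
for n,roi in {'side':(335,145,420,220),'top':(360,180,470,232)}.items():
    m=colour(P[n],roi,'wood').astype(np.uint8);c=max(cv2.findContours(m,0,2)[0],key=cv2.contourArea)
    z=np.zeros_like(m);cv2.fillConvexPoly(z,cv2.convexHull(c),1);obs.append((P[n],roi,z.astype(float)))
for o in (obs,obs[:1],obs[1:]): print('rack',fit(o,bd,[.512,-.265,0],[.01,.01,.05]))
hd=lambda x:[place(cyl(.064,.009),x[0],x[1],x[3],x[2])]
run('handle',{'side':(285,222,315,250),'top':(254,195,285,212)},'red',hd,[.482,.193,0,.149],[.01,.01,.1,.01])
for n in P: print(n,P[n]['fx'])
E
```

```text
block [ 0.4367 -0.0061  0.5525] 1.765 [66, 94]
    single [ 0.4435 -0.0192] 1.361
    single [ 0.4367 -0.0061] 0.379
slot [ 0.5171 -0.3513  0.11  ] 0.726 [88]
    single [ 0.5171 -0.3513] 0.726
slot_both [ 0.5174 -0.3518  0.1765] 2.024 [88, 40]
    single [ 0.5171 -0.3518] 0.732
    single [ 0.5175 -0.3488] 1.272
rack (array([ 0.5135, -0.2672,  0.0504]), np.float64(0.01785750908563376))
rack (array([ 0.5133, -0.2673,  0.0509]), np.float64(0.008536355596223852))
rack (array([ 0.5137, -0.2675,  0.0489]), np.float64(0.008772250063177781))
handle [ 0.4876  0.1867 -0.0332  0.1468] 0.329 [112, 114]
    single [0.4876 0.1867] 0.15
    single [0.4873 0.1894] 0.172
side 447.6349540774626
top 419.04739369276456
```

```bash
python3 - <<'E'
from h import *
np.set_printoptions(precision=4,suppress=True)
P={n:grab_frame(n) for n in('side','top')}
bl=lambda x:[place(box([0,0,.03],[.024,.04,.06]),x[0],x[1],0,x[2])]
R={'side':(335,210,366,248),'top':(318,214,349,240)};obs=[]
for n,(l,t,r,b) in R.items():
    T=trace('block_blue',P[n])
    for q in T: print(n,q['conf'],q['box'],q['region'].sum())
    im=P[n]['image'][t:b,l:r].astype(float);h=cv2.cvtColor(np.ascontiguousarray(P[n]['image'][t:b,l:r]),cv2.COLOR_RGB2HSV).astype(int)
    bg=np.median(im.reshape(-1,3),0);d=np.abs(im-bg).max(2)
    m1=((d>25)).astype(np.uint8)
    print('\n'.join(''.join('#' if h[i,j,1]>115 and abs(h[i,j,0]-110)<14 else '+' if d[i,j]>25 else '.' for j in range(r-l)) for i in range(b-t)))
    m=max((q['region'] for q in T if q['region'][t:b,l:r].sum()>20),key=lambda a:a[t:b,l:r].sum(),default=None)
    obs.append((P[n],R[n],m[t:b,l:r].astype(float) if m is not None else m1.astype(float)))
for o in (obs,obs[:1],obs[1:]):
    for y in(0,.2,.4): print(fit(o,bl,[.437,-.006,y],[.01,.01,.1]))
E
```

```text
side 0.74 [346.3, 220.3, 359.0, 242.5] 197
side 0.34 [300.7, 138.9, 317.0, 171.0] 357
...............................
...............................
...............................
...............................
...............................
...............................
...............................
...............................
...............................
................++.............
...............+####+..........
...............#######+........
..............+#######+........
.............+########+........
.............+########+........
............+########++........
............+########++........
...........+########+++........
...........+++######+++........
...........++++++##+++.........
...........+++++++++++.........
...........+++++++++++.........
...........+++++++++++.........
...........+++++++++++.........
..........+++++++++++..........
.........++++++++++++..........
.........+++++++++++...........
........++++++++++++...........
..........+++++++++............
.............++++++............
................++.............
......................
[... 1049 characters left out ...]
....
...............................
...............................
(array([ 0.435 , -0.0044,  0.2304]), np.float64(0.10519548719995339))
(array([ 0.4351, -0.0044,  0.2302]), np.float64(0.10519548719995339))
(array([ 0.4351, -0.0046,  0.2292]), np.float64(0.10691136616270437))
(array([ 0.4352, -0.0053,  0.2284]), np.float64(0.04633508783228629))
(array([ 0.4354, -0.0052,  0.2169]), np.float64(0.045100654375415945))
(array([ 0.4354, -0.0052,  0.2172]), np.float64(0.045100654375415945))
(array([ 0.4354, -0.0039,  0.2334]), np.float64(0.05446714382771641))
(array([ 0.4351, -0.0043,  0.229 ]), np.float64(0.05368683277769878))
(array([ 0.4352, -0.004 ,  0.2407]), np.float64(0.05267731589009496))
```

```bash
cat >> h.py <<'E'
from scipy.spatial.transform import Rotation as Ro
def rows(pos,yaw,n,op):
    s=get_state();R=Ro.from_rotvec(s['eef_rot']).as_matrix()
    y0=np.arctan2(R[1,1],R[0,1]);d=(yaw-y0+np.pi)%(2*np.pi)-np.pi
    if d>2.2: d-=np.pi
    if d<-2.2: d+=np.pi
    D=np.array(pos)-s['tool_pos'];out=[]
    print('z axis',np.round(R[:,2],4),'yaw',round(y0,4),'D',np.round(D,4),'turn',round(d,4))
    for k in range(n):
        Rk=Ro.from_rotvec([0,0,d*k/n]).as_matrix()@R
        v=Rk.T@D/n;out.append([round(float(a),4) for a in v]+[round(-float(np.degrees(d))/n,2),op])
    print(out)
E
python3 -c "
from h import *
rows([.435,-.0045,.19],.229,20,1)"
```

```text
z axis [-0.  0. -1.] yaw -1.3289 D [ 0.2853  0.6023 -0.0155] turn 1.5579
[[0.0211, -0.0258, 0.0008, -4.46, 1], [0.023, -0.0241, 0.0008, -4.46, 1], [0.0248, -0.0222, 0.0008, -4.46, 1], [0.0265, -0.0202, 0.0008, -4.46, 1], [0.028, -0.0181, 0.0008, -4.46, 1], [0.0293, -0.0159, 0.0008, -4.46, 1], [0.0304, -0.0136, 0.0008, -4.46, 1], [0.0314, -0.0112, 0.0008, -4.46, 1], [0.0322, -0.0087, 0.0008, -4.46, 1], [0.0328, -0.0061, 0.0008, -4.46, 1], [0.0331, -0.0036, 0.0008, -4.46, 1], [0.0333, -0.001, 0.0008, -4.46, 1], [0.0333, 0.0016, 0.0008, -4.46, 1], [0.0331, 0.0042, 0.0008, -4.46, 1], [0.0326, 0.0068, 0.0008, -4.46, 1], [0.032, 0.0093, 0.0008, -4.46, 1], [0.0312, 0.0117, 0.0008, -4.46, 1], [0.0302, 0.0141, 0.0008, -4.46, 1], [0.029, 0.0164, 0.0008, -4.46, 1], [0.0276, 0.0186, 0.0008, -4.46, 1]]
```

>>> {"api": "send_rows", "payload": {"deltas": [[0.021,-0.026,0.001,-4.46,1],[0.023,-0.024,0.001,-4.46,1],[0.025,-0.022,0.001,-4.46,1],[0.0265,-0.02,0.001,-4.46,1],[0.028,-0.018,0.001,-4.46,1],[0.0293,-0.016,0.001,-4.46,1],[0.0304,-0.0136,0.001,-4.46,1],[0.0314,-0.011,0.001,-4.46,1],[0.032,-0.009,0.001,-4.46,1],[0.033,-0.006,0.001,-4.46,1]]}}

```text
clock: 2.8
tool_pos: [0.2931, -0.3047, 0.1956]
eef_rot: [2.739, 1.538, -0.0]
wrist_force: [1.3, -0.4, -0.4]
width: 0.998
gripper_force: 0.0
```

>>> {"api": "send_rows", "payload": {"deltas": [[0.033,-0.004,0.001,-4.46,1],[0.033,-0.001,0.001,-4.46,1],[0.033,0.0015,0.001,-4.46,1],[0.033,0.004,0.001,-4.46,1],[0.0325,0.007,0.001,-4.46,1],[0.032,0.0095,0.001,-4.46,1],[0.031,0.012,0.001,-4.46,1],[0.03,0.014,0.001,-4.46,1],[0.029,0.0165,0.001,-4.46,1],[0.027,0.0185,0.001,-4.46,1]]}}

```text
clock: 3.8
tool_pos: [0.4358, -0.0052, 0.1857]
eef_rot: [1.95, 2.462, 0.0]
wrist_force: [0.5, -1.0, -0.5]
width: 0.998
gripper_force: 0.0
```

>>> {"api": "send_rows", "payload": {"deltas": [[0,0,0,0,1],[0,0,0,0,1]]}}

```text
clock: 4.0
tool_pos: [0.4352, -0.0062, 0.1854]
eef_rot: [-1.953, -2.46, 0.0]
wrist_force: [-0.1, -0.2, 0.1]
width: 1.0
gripper_force: 0.0
```

```bash
python3 -c "
from h import *
rows([.435,-.0045,.029],.229,5,1);print(get_state()['qpos'])"
```

```text
z axis [-4.e-04  3.e-04 -1.e+00] yaw 0.2285 D [-0.0002  0.0017 -0.1564] turn 0.0005
[[0.0003, 0.0001, 0.0313, -0.01, 1], [0.0003, 0.0001, 0.0313, -0.01, 1], [0.0003, 0.0001, 0.0313, -0.01, 1], [0.0003, 0.0001, 0.0313, -0.01, 1], [0.0003, 0.0001, 0.0313, -0.01, 1]]
[ 0.59859003  0.14319789 -0.7013614   2.06400535  0.11139725  0.971126
  0.06774285]
```

>>> {"api": "send_rows", "payload": {"deltas": [[0.001,0,0.03,0,1],[0.001,0,0.03,0,1],[0,0,0.03,0,1],[0,0,0.03,0,1],[0,0,0.02,0,1],[0,0,0.016,0,1],[0,0,0,0,1]]}}

```text
clock: 4.7
tool_pos: [0.4334, -0.0055, 0.0281]
eef_rot: [-1.955, -2.456, 0.003]
wrist_force: [0.4, -0.0, 1.1]
width: 0.997
gripper_force: 0.0
```

>>> {"api": "send_rows", "payload": {"deltas": [[0,0,0,0,-1],[0,0,0,0,-1],[0,0,0,0,-1],[0,0,0,0,-1],[0,0,0,0,-1],[0,0,0,0,-1],[0,0,0,0,-1],[0,0,0,0,-1]]}}

```text
clock: 5.5
tool_pos: [0.4347, -0.0045, 0.0294]
eef_rot: [-1.954, -2.459, 0.0]
wrist_force: [0.4, 0.2, 0.0]
width: 0.355
gripper_force: 0.0
```

>>> {"api": "send_rows", "payload": {"deltas": [[0,0,0,0,-1],[0,0,0,0,-1],[0,0,0,0,-1],[0,0,0,0,-1]]}}

```text
clock: 5.9
tool_pos: [0.4348, -0.0045, 0.0294]
eef_rot: [-1.954, -2.459, -0.0]
wrist_force: [0.3, 0.5, -0.7]
width: 0.253
gripper_force: 30.0
```

>>> {"api": "send_rows", "payload": {"deltas": [[0,0,-0.02,0,-1],[0,0,-0.03,0,-1],[0,0,-0.03,0,-1],[0,0,-0.03,0,-1],[0,0,0,0,-1]]}}

```text
clock: 6.4
tool_pos: [0.4364, -0.0046, 0.1424]
eef_rot: [1.952, 2.456, 0.003]
wrist_force: [1.0, 0.2, -2.4]
width: 0.254
gripper_force: 30.0
```

```bash
python3 -c "
from h import *
rows([.5178,-.3521,.14],.0504,14,-1);print(get_state())"
```

```text
z axis [ 0.0046 -0.0011 -1.    ] yaw 0.2276 D [ 0.0814 -0.3475 -0.0024] turn -0.1772
[[-0.0255, 0.0001, 0.0002, 0.73, -1], [-0.0255, 0.0004, 0.0002, 0.73, -1], [-0.0255, 0.0007, 0.0002, 0.73, -1], [-0.0255, 0.001, 0.0002, 0.73, -1], [-0.0255, 0.0014, 0.0002, 0.73, -1], [-0.0254, 0.0017, 0.0002, 0.73, -1], [-0.0254, 0.002, 0.0002, 0.73, -1], [-0.0254, 0.0023, 0.0002, 0.73, -1], [-0.0254, 0.0026, 0.0002, 0.73, -1], [-0.0253, 0.003, 0.0002, 0.73, -1], [-0.0253, 0.0033, 0.0002, 0.73, -1], [-0.0252, 0.0036, 0.0002, 0.73, -1], [-0.0252, 0.0039, 0.0002, 0.73, -1], [-0.0251, 0.0042, 0.0002, 0.73, -1]]
{'clock': 6.4, 'qpos': array([ 0.58159426,  0.21608411, -0.70762528,  2.1091132 ,  0.18535044,
        0.87127418, -0.006324  ]), 'dq': array([-0.02042316,  0.05814794,  0.02800934,  0.04766795,  0.05875968,
       -0.06852563, -0.05302456]), 'tau': array([  1.28922544, -52.79651999,  -6.07543722, -37.64864445,
        -1.36571646,   1.76258158,   1.25915285]), 'tool_pos': array([ 0.43637335, -0.00460603,  0.14236116]), 'eef_rot': array([1.95212179, 2.45600088, 0.00304413]), 'wrist_force': array([ 0.96312717,  0.18757946, -2.4241889 ]), 'torque': array([-0.06645841, -0.09360309, -0.03331552]), 'gripper_force': 29.963703453540802, 'width': 0.2539905745251726}
```

>>> {"api": "send_rows", "payload": {"deltas": [[-0.0255,0.0,0,0.73,-1],[-0.0255,0.0004,0,0.73,-1],[-0.0255,0.0007,0,0.73,-1],[-0.0255,0.001,0,0.73,-1],[-0.0255,0.0014,0,0.73,-1],[-0.0254,0.0017,0,0.73,-1],[-0.0254,0.002,0,0.73,-1]]}}

```text
clock: 7.1
tool_pos: [0.4754, -0.1797, 0.1388]
eef_rot: [-2.063, -2.369, 0.001]
wrist_force: [1.2, 0.4, -2.2]
width: 0.253
gripper_force: 30.0
```

>>> {"api": "send_rows", "payload": {"deltas": [[-0.0254,0.0023,0,0.73,-1],[-0.0254,0.0026,0,0.73,-1],[-0.0253,0.003,0,0.73,-1],[-0.0253,0.0033,0,0.73,-1],[-0.0252,0.0036,0,0.73,-1],[-0.0252,0.004,0,0.73,-1],[-0.0251,0.0042,0,0.73,-1],[0,0,0,0,-1],[0,0,0,0,-1],[0,0,0,0,-1]]}}

```text
clock: 8.1
tool_pos: [0.516, -0.3513, 0.139]
eef_rot: [-2.164, -2.276, -0.0]
wrist_force: [-0.5, 0.2, -2.3]
width: 0.256
gripper_force: 30.0
```

```bash
python3 - <<'E'
from h import *
np.set_printoptions(precision=4,suppress=True)
P={n:grab_frame(n) for n in('side','top')}
rows([.5178,-.3521,.075],.0504,1,-1);print(get_state()['qpos'],get_state()['wrist_force'])
out=[]
for n in P:
    save(P[n],n+'2.png');T=trace('block_blue',P[n])
    for q in T: print(n,round(q['conf'],2),q['box'],q['region'].sum())
    u=proj(P[n],[.518,-.352,.1])[0].astype(int);c=P[n]['image'][u[1]-35:u[1]+35,u[0]-35:u[0]+35,::-1]
    out.append(cv2.resize(c,(400,400),interpolation=cv2.INTER_CUBIC));print(u)
cv2.imwrite('pics/c2.png',np.hstack(out))
E
```

```text
z axis [-0.0002  0.0002 -1.    ] yaw 0.0505 D [ 0.0016 -0.0008 -0.0644] turn -0.0001
[[-0.0009, 0.0016, 0.0644, 0.01, -1]]
[ 0.8974  0.5258 -0.4736  1.6632  0.2721  1.0189  0.3854] [ 0.2409 -0.2825 -1.9134]
side 0.53 [385.0, 137.0, 398.7, 150.6] 147
side 0.41 [223.2, 216.0, 261.1, 263.0] 1171
[391 147]
top 0.53 [146.5, 205.4, 181.8, 240.8] 828
top 0.43 [443.3, 191.2, 452.3, 204.2] 98
[446 199]
```

View pics/c2.png

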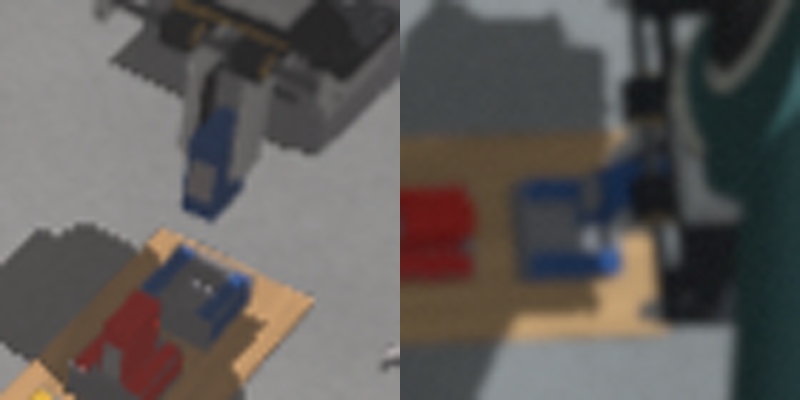

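The left (side) crop shows the block held upright above the blue pocket. I'll correct the 2 mm and go down to just above the rim.

>>> {"api": "send_rows", "payload": {"deltas": [[-0.0009,0.0016,0.015,0,-1],[0,0,0.02,0,-1],[0,0,0.02,0,-1],[0,0,0.013,0,-1],[0,0,0,0,-1],[0,0,0,0,-1],[0,0,0,0,-1]]}}

```text
clock: 9.0
tool_pos: [0.5182, -0.3531, 0.0723]
eef_rot: [2.165, 2.275, 0.0]
wrist_force: [-1.3, -0.1, -2.0]
width: 0.25
gripper_force: 30.0
```

```bash
python3 - <<'E'
from h import *
np.set_printoptions(precision=4,suppress=True)
rows([.5178,-.3521,.060],.0504,1,-1)
p=grab_frame('side');s=get_state();R=Ro.from_rotvec(s['eef_rot']).as_matrix();yaw=np.arctan2(R[1,1],R[0,1])
c=p['image'][125:190,355:425,::-1];k=10
im=cv2.resize(c,None,fx=k,fy=k,interpolation=cv2.INTER_CUBIC)[:600]
def draw(pts,col):
    u=((proj(p,pts)-[355-.5,125-.5])*k).astype(int)
    for i in range(8):
        for j in range(i):
            if bin(i^j).count('1')==1: cv2.line(im,tuple(map(int,u[i])),tuple(map(int,u[j])),col,1)
t=s['tool_pos'];draw(place(box([0,0,.03],[.024,.04,.06]),t[0],t[1],t[2]-.0294,yaw),(0,255,255))
draw(place(box([0,0,.024],[.028,.044,.02]),.5178,-.3521,0,.0504),(0,255,0))
draw(place(box([0,0,.021],[.056,.056,.026]),.5178,-.3521,0,.0504),(255,255,255))
cv2.imwrite('pics/c3.png',im)
E
```

```text
z axis [ 0.001  -0.0006 -1.    ] yaw 0.0495 D [-0.0004  0.001  -0.0123] turn 0.0009
[[0.0011, -0.0004, 0.0123, -0.05, -1]]
```

View pics/c3.png

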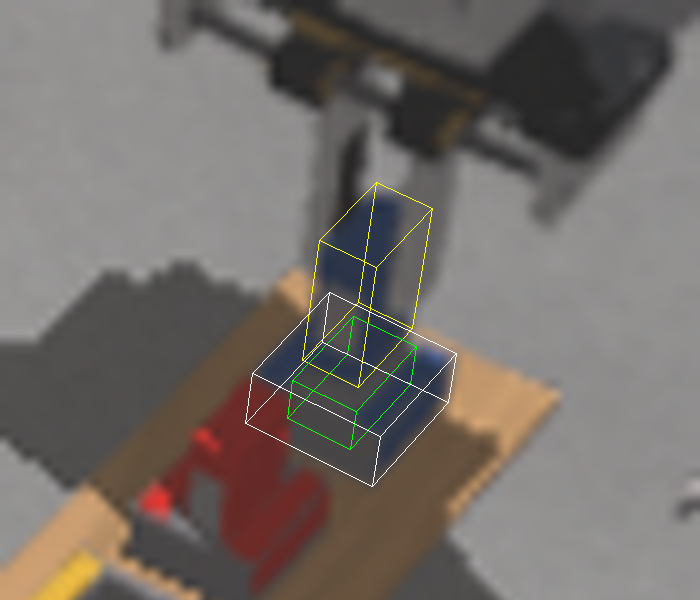

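The overlay shows the block over the pocket and matching the model to within about a pixel. I'll go in slowly and watch the force.

>>> {"api": "send_rows", "payload": {"deltas": [[0.001,-0.0004,0.004,0,-1],[0,0,0.004,0,-1],[0,0,0.004,0,-1],[0,0,0.003,0,-1],[0,0,0,0,-1],[0,0,0,0,-1]]}}

```text
clock: 9.65
tool_pos: [0.5173, -0.3519, 0.0564]
eef_rot: [-2.166, -2.276, -0.0]
wrist_force: [0.1, -0.6, -1.8]
width: 0.256
gripper_force: 30.0
```

>>> {"api": "send_rows", "payload": {"deltas": [[0,0,0.004,0,-1],[0,0,0.004,0,-1],[0,0,0.003,0,-1],[0,0,0.001,0,-1],[0,0,0,0,-1],[0,0,0,0,-1]]}}

```text
clock: 10.25
tool_pos: [0.5173, -0.352, 0.0445]
eef_rot: [-2.166, -2.276, -0.0]
wrist_force: [-0.2, -0.2, -1.3]
width: 0.249
gripper_force: 30.0
```

>>> {"api": "send_rows", "payload": {"deltas": [[0,0,0.0012,0,-1],[0,0,0,0,-1],[0,0,0,0,-1]]}}

```text
clock: 10.55
tool_pos: [0.5175, -0.352, 0.0435]
eef_rot: [2.166, 2.275, 0.0]
wrist_force: [-0.6, 0.6, 4.2]
width: 0.252
gripper_force: 30.0
```

>>> {"api": "send_rows", "payload": {"deltas": [[0,0,0,0,-0.3],[0,0,0,0,-0.1],[0,0,0,0,0.1],[0,0,0,0,0.2],[0,0,0,0,0.2],[0,0,0,0,0.2]]}}

```text
clock: 11.15
tool_pos: [0.5173, -0.3519, 0.0432]
eef_rot: [-2.166, -2.276, 0.0]
wrist_force: [-0.4, -0.6, -0.3]
width: 0.603
gripper_force: 0.0
```

>>> {"api": "send_rows", "payload": {"deltas": [[0,0,-0.01,0,0.2],[0,0,-0.02,0,0.2],[0,0,-0.04,0,0.2],[0,0,-0.04,0,0.2],[0,0,-0.04,0,0.2],[0,0,-0.04,0,0.2],[0,0,0,0,0.2]]}}

```text
clock: 11.85
tool_pos: [0.5193, -0.3527, 0.2396]
eef_rot: [2.16, 2.27, 0.002]
wrist_force: [-0.2, -0.0, -0.3]
width: 0.598
gripper_force: 0.0
```

```bash
python3 - <<'E'
from h import *
np.set_printoptions(precision=4,suppress=True)
s=get_state();print(s['tool_pos'],s['width'],s['qpos'])
rows([.4876,.1875,.24],-.033,18,0.2)
p=grab_frame('side')
k=10;im=cv2.resize(p['image'][125:185,355:425,::-1],None,fx=k,fy=k,interpolation=cv2.INTER_CUBIC)
def draw(pts,col):
    u=((proj(p,pts)-[355-.5,125-.5])*k).astype(int)
    for i in range(8):
        for j in range(i):
            if bin(i^j).count('1')==1: cv2.line(im,tuple(map(int,u[i])),tuple(map(int,u[j])),col,1)
draw(place(box([0,0,.044],[.024,.04,.06]),.5178,-.3521,0,.0504),(0,255,255))
cv2.imwrite('pics/c4.png',im)
E
```

```text
[ 0.5193 -0.3527  0.2396] 0.5975427053854139 [ 0.9178  0.4321 -0.5022  1.5612  0.2197  1.1964  0.425 ]
z axis [ 0.0066 -0.0047 -1.    ] yaw 0.0496 D [-0.0317  0.5402  0.0004] turn -0.0826
[[0.0301, -0.0003, -0.0002, 0.26, 0.2], [0.0301, -0.0004, -0.0002, 0.26, 0.2], [0.0301, -0.0005, -0.0002, 0.26, 0.2], [0.0301, -0.0007, -0.0002, 0.26, 0.2], [0.0301, -0.0008, -0.0002, 0.26, 0.2], [0.03, -0.001, -0.0002, 0.26, 0.2], [0.03, -0.0011, -0.0002, 0.26, 0.2], [0.03, -0.0012, -0.0002, 0.26, 0.2], [0.03, -0.0014, -0.0002, 0.26, 0.2], [0.03, -0.0015, -0.0002, 0.26, 0.2], [0.03, -0.0017, -0.0002, 0.26, 0.2], [0.03, -0.0018, -0.0002, 0.26, 0.2], [0.03, -0.0019, -0.0002, 0.26, 0.2], [0.03, -0.0021, -0.0002, 0.26, 0.2], [0.03, -0.0022, -0.0002, 0.26, 0.2], [0.03, -0.0023, -0.0002, 0.26, 0.2], [0.03, -0.0025, -0.0002, 0.26, 0.2], [0.0299, -0.0026, -0.0002, 0.26, 0.2]]
```

View pics/c4.png

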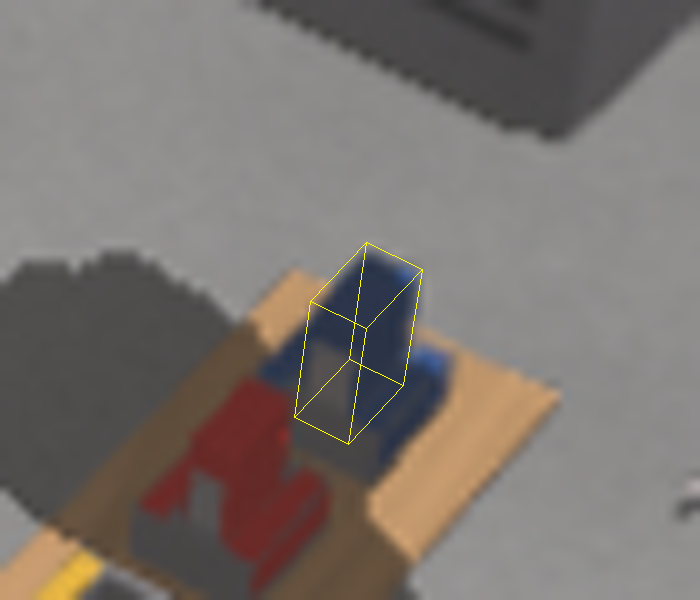

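The block stands upright and fully down in the blue slot, matching the model outline at about (391,160) in the full frame. Next is the handle.

>>> {"api": "send_rows", "payload": {"deltas": [[0.03,-0.0003,0,0.26,0.2],[0.03,-0.0004,0,0.26,0.2],[0.03,-0.0005,0,0.26,0.2],[0.03,-0.0007,0,0.26,0.2],[0.03,-0.0008,0,0.26,0.2],[0.03,-0.001,0,0.26,0.2],[0.03,-0.001,0,0.26,0.2],[0.03,-0.0012,0,0.26,0.2],[0.03,-0.0014,0,0.26,0.2]]}}

```text
clock: 12.8
tool_pos: [0.5009, -0.0811, 0.2328]
eef_rot: [-2.211, -2.23, 0.001]
wrist_force: [0.1, 0.2, -0.1]
width: 0.599
gripper_force: 0.0
```

>>> {"api": "send_rows", "payload": {"deltas": [[0.03,-0.0015,0,0.26,0.2],[0.03,-0.0017,0,0.26,0.2],[0.03,-0.0018,0,0.26,0.2],[0.03,-0.002,0,0.26,0.2],[0.03,-0.002,0,0.26,0.2],[0.03,-0.0022,0,0.26,0.2],[0.03,-0.0023,0,0.26,0.2],[0.03,-0.0025,0,0.26,0.2],[0.03,-0.0026,0,0.26,0.2],[0,0,0,0,0.2]]}}

```text
clock: 13.8
tool_pos: [0.4842, 0.1916, 0.233]
eef_rot: [-2.25, -2.19, -0.0]
wrist_force: [-0.5, -0.4, -0.1]
width: 0.597
gripper_force: 0.0
```

```bash
python3 - <<'E'
from h import *
np.set_printoptions(precision=4,suppress=True)
s=get_state();print(s['tool_pos'],s['width'],s['qpos'])
rows([.4876,.1865,.129],-.033,5,0.2)
p=grab_frame('side');k=8;l,t=255,195
im=cv2.resize(p['image'][t:t+70,l:l+90,::-1],None,fx=k,fy=k,interpolation=cv2.INTER_CUBIC)
def mark(X,col):
    for u in proj(p,X): cv2.circle(im,tuple(((u-[l-.5,t-.5])*k).astype(int).tolist()),4,col,-1)
mark(place([[0,y,0] for y in(-.032,0,.032)],.4876,.1867,.147,-.033),(0,255,0))
mark(place([[.108,y,-.019] for y in(0,.037)],.4876,.1867,.149,-.033),(255,255,0))
cv2.imwrite('pics/c5.png',im)
for n in('side','top'):
    q=grab_frame(n)
    for k2 in('cam_axle','handle','press'):
        z=landmark_of(k2,q);print(n,k2,[(np.array(a['pixel']),round(a['conf'],2)) for a in z[:1]])
E
```

```text
[0.4842 0.1916 0.233 ] 0.59745313874699 [ 0.2267  0.2836 -0.7827  1.8188  0.2183  1.1285 -0.6577]
z axis [-0.001   0.0013 -1.    ] yaw -0.0274 D [ 0.0034 -0.0051 -0.104 ] turn -0.0056
[[-0.001, 0.0007, 0.0208, 0.06, 0.2], [-0.001, 0.0007, 0.0208, 0.06, 0.2], [-0.001, 0.0007, 0.0208, 0.06, 0.2], [-0.001, 0.0007, 0.0208, 0.06, 0.2], [-0.001, 0.0007, 0.0208, 0.06, 0.2]]
side cam_axle [(array([272.7, 219.4]), 0.58)]
side handle [(array([299.1, 236.3]), 0.61)]
side press [(array([252.4, 266.7]), 0.66)]
top cam_axle []
top handle [(array([414.3, 205.1]), 0.39)]
top press []
```

View pics/c5.png

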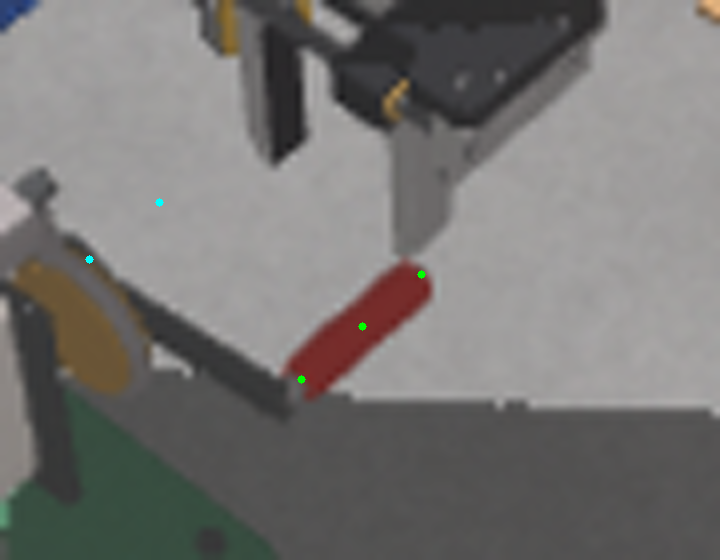

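The green marks lie along the red handle, from (300,378) to (420,274) in the crop. I'll descend and grip.

>>> {"api": "send_rows", "payload": {"deltas": [[-0.001,0.0008,0.02,0,0.2],[-0.001,0.0008,0.02,0,0.2],[-0.001,0.0008,0.02,0.3,0.2],[-0.001,0.0007,0.02,0,0.2],[-0.001,0,0.014,0,0.2],[0,0,0.01,0,0.2],[0,0,0,0,0.2]]}}

```text
clock: 14.95
tool_pos: [0.488, 0.1826, 0.1284]
eef_rot: [-2.262, -2.179, 0.002]
wrist_force: [0.1, -0.9, 0.9]
width: 0.601
gripper_force: 0.0
```

>>> {"api": "send_rows", "payload": {"deltas": [[0,0,0,0,-1],[0,0,0,0,-1],[0,0,0,0,-1],[0,0,0,0,-1],[0,0,0,0,-1],[0,0,0,0,-1],[0,0,0,0,-1],[0,0,0,0,-1],[0,0,0,0,-1]]}}

```text
clock: 15.85
tool_pos: [0.4878, 0.1828, 0.1291]
eef_rot: [-2.262, -2.179, 0.002]
wrist_force: [-5.5, -0.6, 2.5]
width: 0.187
gripper_force: 30.0
```

>>> {"api": "send_rows", "payload": {"deltas": [[0,0.0021,-0.0094,0,-1],[0,0.0029,-0.0092,0,-1],[0,0.0037,-0.0089,0,-1],[0,0.0044,-0.0085,0,-1],[0,0,0,0,-1],[0,0,0,0,-1]]}}

```text
clock: 16.45
tool_pos: [0.5012, 0.1824, 0.166]
eef_rot: [-2.262, -2.179, 0.001]
wrist_force: [-7.8, 0.2, -0.6]
width: 0.183
gripper_force: 30.0
```

>>> {"api": "send_rows", "payload": {"deltas": [[0,0.0046,-0.0081,0,-1],[0,0.0055,-0.0076,0,-1],[0,0.0065,-0.0071,0,-1],[0,0.0071,-0.0065,0,-1],[0,0.0076,-0.0059,0,-1],[0,0.0081,-0.0052,0,-1],[0,0,0,0,-1],[0,0,0,0,-1]]}}

```text
clock: 17.25
tool_pos: [0.5411, 0.1811, 0.2059]
eef_rot: [-2.262, -2.179, -0.0]
wrist_force: [-5.4, 2.9, 1.4]
width: 0.185
gripper_force: 30.0
```

```bash
python3 - <<'E'
from h import *
np.set_printoptions(precision=4,suppress=True)
s=get_state();print(s['qpos'],s['wrist_force'],s['torque']);R=Ro.from_rotvec(s['eef_rot']).as_matrix();print(s['tool_pos']-.019*R[:,2])
P={n:grab_frame(n) for n in('side','top')};px={}
for n in P:
    for k in('handle','cam_axle'):
        z=landmark_of(k,P[n]);print(n,k,[(np.array(a['pixel']),round(a['conf'],2)) for a in z[:1]])
print(proj(P['side'],s['tool_pos']-.019*R[:,2]))
E
```

```text
[ 0.1986  0.4076 -0.7345  1.7328  0.2996  1.117  -0.6656] [-5.3748  2.9043  1.3505] [0.7077 0.9856 0.0662]
[0.5411 0.1811 0.2249]
side handle [(array([286.4, 209.6]), 0.81)]
side cam_axle []
top handle []
top cam_axle [(array([378.9, 136.9]), 0.24)]
[[286.0647 208.0918]]
```

>>> {"api": "send_rows", "payload": {"deltas": [[0,0.0085,-0.0044,0,-1],[0,0.0089,-0.0037,0,-1],[0,0.0092,-0.0029,0,-1],[0,0.0094,-0.0021,0,-1],[0,0.0095,-0.0013,0,-1],[0,0.0096,-0.0004,0,-1],[0,0,0,0,-1],[0,0,0,0,-1],[0,0,0,0,-1]]}}

```text
clock: 18.45
tool_pos: [0.5961, 0.1795, 0.2208]
eef_rot: [-2.262, -2.18, -0.001]
wrist_force: [-3.4, 5.1, 1.7]
width: 0.183
gripper_force: 30.0
```

```bash
python3 - <<'E'
from h import *
np.set_printoptions(precision=4,suppress=True)
s=get_state();print(s['wrist_force'],s['torque']);R=Ro.from_rotvec(s['eef_rot']).as_matrix();g=s['tool_pos']-.019*R[:,2];print(g)
p=grab_frame('side');z=landmark_of('handle',p);print([(a['pixel'],a['conf']) for a in z[:1]],proj(p,g))
roi=(265,180,310,225);m=colour(p,roi,'red');print(m.sum())
k=8;l,t=215,160
im=cv2.resize(p['image'][t:t+75,l:l+100,::-1],None,fx=k,fy=k,interpolation=cv2.INTER_CUBIC)
def mark(X,col):
    for u in proj(p,X): cv2.circle(im,tuple(((u-[l-.5,t-.5])*k).astype(int).tolist()),4,col,-1)
yw=-.033
mark(place([[0,y,.11] for y in(-.032,0,.032)],.5957,.183,.13,yw),(0,255,0))
mark(place([[0,y,0] for y in(0,.037)],.5957,.183,.13,yw),(255,255,0))
cv2.imwrite('pics/c6.png',im)
E
```

```text
[-3.4272  5.1229  1.671 ] [1.1596 0.5205 0.0093]
[0.5961 0.1795 0.2398]
[([272.6, 196.1], 0.91)] [[272.1656 195.1423]]
49.0
```

View pics/c6.png

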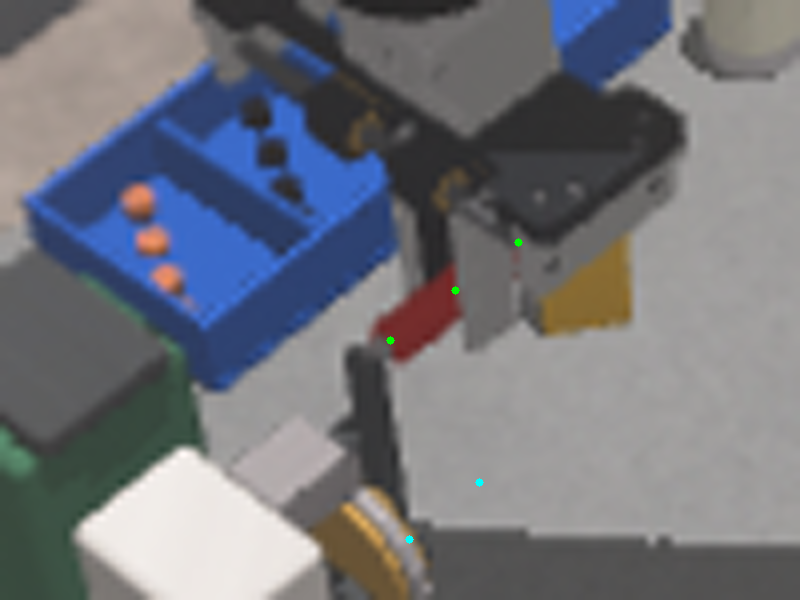

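The handle is gripped at about (272,196) in the full frame, with the arm upright above the brass disc. The measured arc puts the axle within 1 mm below it.

```bash
python3 -c "
from rig import job
print(job.hand_in())"
```

```text
the job is handed in; nothing more can be done
None
```

The blue block is upright and fully home in its blue slot, the gripper is holding the cam lever straight up at highest lift, and the job was handed in at about 18.5 s; no verdict came back.

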